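# Probe the bore of a clamped sleeve

### The arm

A 6-joint arm with a two-finger parallel gripper is mounted at the origin on the work surface. World frame = base frame: x ahead of the robot, y to its left, z up, the work surface at z = 0. Lengths are in m, angles in rad, forces in N, time in s.
With the tool pointing down it reaches from about 0.2 to 0.875 m from the base axis. Payload 3.4 kg.
Tool frame: the origin (TCP) lies between the finger pads; the fingertips stand 25 mm ahead of it and the grasp point (between the pads) lies 6 mm ahead of it (r.nose_length is the z of the fingertips in the tool frame, in m); z points along the fingers, x is the direction in which the jaws open and shut, and the axes are right-handed (so a half turn about z gives the same grasp; the last joint's range is limited). The gripper opens to 94 mm and grips with 3 to 60 N. Pads are 16 mm wide; open, the fingers measure 119 mm over their backs; the gripper's body (75 mm by 177 mm) begins 78 mm behind the grasp point.
Start: joints at [1.18, 0.276, 1.505, -0, 1.361, -0.121], TCP at [0.153, 0.554, 0.23] pointing down, gripper open.
Joint ranges: [-2.89, 2.89], [-0.75, 2.08], [0.22, 2.7], [-1.18, 4.32], [0.11, 2.71], [-2.7, 2.7]. Speed limits (rad/s): [2.57, 2.57, 3.14, 3.14, 3.14, 3.14].

### API

Orientations are given as a unit quaternion [w, x, y, z].
In Python, from plant import r, gripper_to, inverse_kinematics, vision, models, telemetry gives the robot as it stands. Calls block until the motion is done:
- r.move_to(position, orientation): joint-space move of the TCP to a pose.
- r.move_l(position, rot=None, vel=0.15, guard=None): straight line of the TCP; rot=None keeps the orientation; vel is the mean speed in m/s. With guard (N) it stops when the force on the tool has changed by that much, and returns True; else False.
- r.movej(angles): joint-space move.
- gripper_to(opening, f_grip=None): finger opening in m; f_grip is the grip in N (None keeps the last); returns when the fingers have stopped.
- r.hold(seconds).
- inverse_kinematics(position, orientation): joint angles nearest the present ones, or None.
- vision.snapshot(name): name is "scene" or "top" or "wrist"; returns the picture (400x640x3 uint8, red, green, blue); there is no depth.
- vision.get_calibration(name): a dict with "fx", "fy", "cx", "cy" (pixels), "position" and "orientation" of the camera in the world. Camera axes: x right, y down, z forward; pixel columns grow to the right and rows downward; lengths in m; the calibration is good to about 2 mm. The wrist camera is an equidistant fisheye: a pixel r from the principal point sees the ray r / f radians off the axis. A picture is of the moment at which its call begins: read the wrist's pose just before it. get_calibration takes no time and is no camera call; for the wrist camera it gives the pose at the moment of the call.
A pose or a line that the arm cannot do raises r.PlanningError and nothing moves.
- r.sign_off(): hands the job in, once; it reports no verdict.
Trained networks look in the newest picture that a camera, given by its name, has taken for a name from the list of things; names that differ only in an ending like _2 or _b are one class to them, and where a whole thing is asked for, a point or a joint stands for the part that bears it (a point fixed in the world has none). Each returns a list of dicts, best first, with "score" (0 to 1); they miss things now and then, are a little off and sometimes report something else, mostly with a low value. They report only what shows in the picture. A call takes as long as a camera call. They do not tell look-alikes from the thing itself.
- models.boxes_of(thing, camera): "at" ([x, y, z] in m, in world coordinates, good to about 4 mm: the middle of the surface that is visible of it).
- models.regions_of(thing, camera): "pixels" (400x640 bool, what is visible of it).
- models.mark_of(thing, camera): "at" ([x, y, z] in m, in world coordinates, good to about 4 mm: a listed point, or the origin of a listed thing).
Readings, each from a call of its own:
- telemetry.current_t(): time.
- telemetry.current_joints(): joint angles.
- telemetry.current_dq(): joint speeds.
- telemetry.current_joint_efforts(): joint torques, N m.
- telemetry.current_ee_pos(): TCP position.
- telemetry.current_tool_rot(): TCP orientation.
- telemetry.current_wrist_force(): force on the tool from outside, world axes, zero at the start.
- telemetry.current_torque(): the same for the moment, N m.
- telemetry.current_opening(): finger opening in m.
Only numpy, scipy, OpenCV 4.12 (cv2) and the standard library are available. Lean on these libraries where they do the work, as an engineer would, in place of code of your own. Each camera call takes 0.05 s, during which the arm holds its last target.

### The job

Take the dust cap off the steel sleeve clamped in the bench vise and set it down (do not drop it) knob up, flat in the shallow tray. Then take the bore probe (the straight round handle, not the T-handled reamer) out of the stand and lower its stem upright down the sleeve's bore without ever touching the sleeve or vise, until the probe's flange is about 10 mm above the sleeve's rim. Finish while still holding the probe there, still and centred in the bore; leave everything else where it is.

Things in the scene. Friction and masses are not known exactly. Their poses are not given: they have to be found in the camera images.
- bore_mouth (a point): Centre of the bore at the top rim of the steel sleeve, 100 mm above the table, z up. The sleeve is a plain upright tube, outside diameter 44 mm, bore diameter 20 mm, 60 mm long, open at both ends, clamped upright in a white bench vise that is fixed to the table. The sleeve's lower end is 40 mm above the table with 2 mm free below it; the jaws reach up to 82 mm above the table, so the top 18 mm of the sleeve stand clear. At the start the dust cap covers it.
- vise: The fixed bench vise with the sleeve in it; origin on the table right below the bore axis; x along the jaws' travel, the screw and its cross bar towards -x. 150 mm long, base 90 mm wide, jaws 64 mm wide.
- cap_knob (a point): Middle of the knob of the black dust cap, on the cap's axis, z up along the knob. The knob is a round pin, 16 mm in diameter, 28 mm tall (from 14 mm below to 14 mm above this point). Under it the cap's disc, 54 mm in diameter, 4 mm thick, has a downward skirt 8 mm deep (inside diameter 48 mm) that hangs loosely round the sleeve's top; the cap's lower edge is 26 mm below this point. It lifts straight off; 20 to 55 g.
- cap: The same dust cap; origin at the centre of its lower edge, z up.
- tray: Shallow steel tray fixed to the table, 140 (x) x 110 (y) x 15 mm high, walls and floor 4 mm thick; origin under its centre. Empty at the start.
- probe_grip (a point): Middle of the bore probe's handle, z up along the probe. The handle is a straight round bar, 22 mm in diameter and 60 mm long (30 mm either way from this point), aluminium with dark rings. Below it a round flange 26 mm in diameter and 6 mm thick, and below that the round steel stem, 8 mm in diameter and 60 mm long; the tip is 96 mm below this point, the flange's underside 36 mm below it. It stands in one of the two holes of the stand, resting on its flange; 60 to 130 g.
- probe_tip (a point): Lower end of the probe's stem, on its axis; z up along the stem.
- probe_flange (a point): Centre of the underside of the probe's flange, 60 mm above the tip.
- probe: The same probe; origin at the tip of the stem, z up along the stem.
- stand: Wooden tool stand fixed to the table, 150 (x) x 60 (y) x 75 mm high; its 12 mm top plate has two loose holes, 15 mm in diameter, at x = -45 and +45 mm, one with the probe and one with the reamer. Origin under its centre.
- reamer: Hand reamer in the stand's other hole, to be left there; 52 mm long T bar at its top, 114 mm above the table; origin on its axis, 94 mm below the bar.
- spare_sleeve: Leave alone: loose short steel tube standing on the table, 38 mm across, 50 mm tall; origin at its underside.
- oil_bottle: Leave alone: small white bottle, 34 mm across, 75 mm tall; origin at its underside.
- weight: Leave alone: small brass weight, 32 mm across, 34 mm tall; origin at its underside.
- screwdriver: Leave alone: screwdriver, 170 mm long, lying beyond the work.
- rotary_tool: Leave alone: grey rotary tool, 190 mm long, 34 mm high, lying beyond the vise.
- pot: Leave alone: white pot, 60 mm across, 50 mm tall, standing beyond the work.
Not all that is in view belongs to the job. What is shaped like the cap but orange is not meant. There is more than one size of the vise; the job needs the larger.

How it is judged:
On the way, in this order (a step that is already met when the one before it is completed fails the run):
1. the dust cap lies flat, knob up, in the tray, let go (x of cap_knob in the frame of tray between -0.045 and 0.045 m and y of cap_knob in the frame of tray between -0.03 and 0.03 m and z of cap_knob in the frame of tray below 0.036 m and angle between cap_knob's own z axis and vertical below 0.15 rad and linear speed of cap below 0.03 m/s and contact force between the fingers and cap below 0.1 N), for 0.2 s.
2. the probe is held in the gripper, lifted out of the stand (height (world z) of probe_tip above 0.09 m and contact force between the fingers and probe above 0.5 N), for 0.1 s.
At the end, for the whole second after the job is handed in: The probe is held by the fingers, still (under 20 mm/s), in the bore: its tip and its flange each within 3.5 mm of the bore's axis, the flange's underside 3 to 17 mm above the sleeve's rim, touching neither vise, sleeve nor stand. The cap lies flat, knob up, inside the tray, let go (all of step 1 and horizontal distance between each of probe_tip, probe_flange and bore_mouth below 0.0035 m and z of probe_flange in the frame of bore_mouth between 0.003 and 0.017 m and linear speed of probe below 0.02 m/s and contact force between the fingers and probe above 1 N and contact force between probe and vise below 0.1 N and contact force between probe and stand below 0.1 N); the arm keeps its last pose, push and grip.
It fails at once if the probe touches the sleeve or the vise (contact force between probe and vise above 0.3 N).
It fails at once if the cap is dropped from more than about 25 mm (linear speed of cap above 0.7 m/s and contact force between the fingers and cap below 0.05 N).
It fails at once if something else is moved by more than 20 mm (distance of any of reamer, spare_sleeve, oil_bottle, weight, screwdriver, rotary_tool, pot from where it was at the start of the episode above 0.02 m).
It also fails if it takes over 58 s, if anything falls off the work surface, if the arm or the gripper's body presses on something with over 40 N, if the wrist force passes 120 N, or if a joint passes its speed limit or range.

## Working session

There is one attempt and no reset: what is moved stays moved. The work goes in short steps, each a Python script; the robot and the scene stay as the last script left them, time stands still between calls to the robot, and variables do not carry over. Pictures are saved under pics/ and viewed, and the job is handed in when it is done.

```bash
mkdir -p pics; ls; cat > h.py <<'E'
import numpy as np, cv2
from scipy.spatial.transform import Rotation as R
from plant import r, gripper_to, inverse_kinematics, vision, models, telemetry
def rot(q): return R.from_quat([q[1],q[2],q[3],q[0]])
def save(im,n): cv2.imwrite('pics/'+n+'.png',cv2.cvtColor(im,cv2.COLOR_RGB2BGR))
def project(P,c):
    p=rot(c['orientation']).inv().apply(np.array(P)-c['position'])
    return c['cx']+c['fx']*p[0]/p[2], c['cy']+c['fy']*p[1]/p[2]
def ray(u,v,c,fish=False):
    x=(u-c['cx'])/c['fx'];y=(v-c['cy'])/c['fy']
    if fish:
        t=np.hypot(x,y); s=np.sinc(t/np.pi); d=np.array([x*s,y*s,np.cos(t)])
    else: d=np.array([x,y,1.])
    return np.array(c['position']),rot(c['orientation']).apply(d/np.linalg.norm(d))
def onz(u,v,c,z,fish=False):
    o,d=ray(u,v,c,fish); return o+d*(z-o[2])/d[2]
def tri(rays):
    A=np.zeros((3,3));b=np.zeros(3)
    for o,d in rays:
        M=np.eye(3)-np.outer(d,d);A+=M;b+=M@o
    return np.linalg.solve(A,b)
E
python3 - <<'E'
from h import *
for n in ['scene','top','wrist']:
    c=vision.get_calibration(n); print(n,{k:np.round(v,3).tolist() for k,v in c.items()})
    save(vision.snapshot(n),n+'0')
for n in ['scene','top']:
  for t in ['cap_knob','bore_mouth','vise','tray','probe_grip','probe_tip','stand','reamer','spare_sleeve','oil_bottle','weight','screwdriver','rotary_tool','pot']:
    print(n,t,[(np.round(d['at'],3).tolist(),round(d['score'],2)) for d in models.mark_of(t,n)[:3]])
print(telemetry.current_t(),telemetry.current_tool_rot())
E
```

```text
pics
scene {'fx': 413.773, 'fy': 413.773, 'cx': 325.782, 'cy': 201.661, 'position': [0.989, -0.317, 0.845], 'orientation': [-0.275, 0.864, 0.401, -0.13]}
top {'fx': 477.792, 'fy': 477.792, 'cx': 316.906, 'cy': 200.874, 'position': [0.483, -0.005, 1.193], 'orientation': [-0.034, 0.716, -0.697, 0.032]}
wrist {'fx': 309.707, 'fy': 309.707, 'cx': 318.912, 'cy': 197.118, 'position': [0.085, 0.573, 0.385], 'orientation': [0.097, 0.79, 0.601, 0.072]}
scene cap_knob [([0.563, -0.039, 0.118], 0.78), ([0.71, -0.082, 0.025], 0.68), ([0.581, -0.139, -0.002], 0.54)]
scene bore_mouth [([0.669, 0.103, 0.065], 0.91)]
scene vise [([0.561, -0.033, 0.004], 0.64), ([0.667, 0.107, 0.001], 0.56)]
scene tray [([0.526, 0.279, -0.005], 0.93)]
scene probe_grip [([0.474, -0.294, 0.111], 0.85)]
scene probe_tip [([0.722, -0.222, 0.002], 0.18)]
scene stand [([0.521, -0.282, 0.002], 0.87)]
scene reamer [([0.562, -0.278, 0.014], 0.52)]
scene spare_sleeve [([0.582, -0.136, 0.004], 0.94), ([0.413, -0.138, 0.0], 0.27)]
scene oil_bottle []
scene weight [([0.413, -0.14, -0.003], 0.46)]
scene screwdriver [([0.759, 0.254,
[... 331 characters left out ...]
.64), ([0.561, -0.275, 0.016], 0.21)]
top tray [([0.53, 0.282, 0.003], 0.82)]
top probe_grip [([0.536, 0.153, 0.002], 0.51), ([0.468, -0.29, 0.112], 0.43), ([0.561, -0.278, 0.016], 0.36)]
top probe_tip []
top stand [([0.516, -0.282, -0.001], 0.82), ([0.531, 0.279, -0.002], 0.19)]
top reamer [([0.562, -0.274, 0.016], 0.47), ([0.76, 0.251, -0.0], 0.39)]
top spare_sleeve [([0.578, -0.141, -0.004], 0.6), ([0.726, -0.222, 0.0], 0.18)]
top oil_bottle [([0.54, 0.152, -0.0], 0.5)]
top weight []
top screwdriver [([0.758, 0.25, -0.002], 0.82)]
top rotary_tool [([0.784, 0.019, -0.002], 0.86)]
top pot [([0.727, -0.222, 0.001], 0.57)]
1.55 [-4.26884999e-05  7.95791933e-01  6.05570139e-01  6.50735322e-05]
```

View pics/scene0.png

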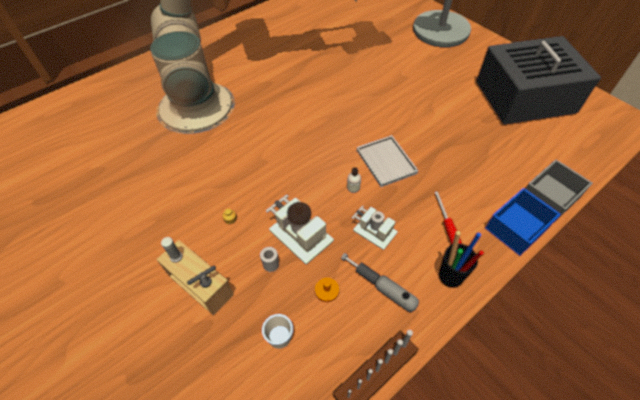

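View pics/top0.png

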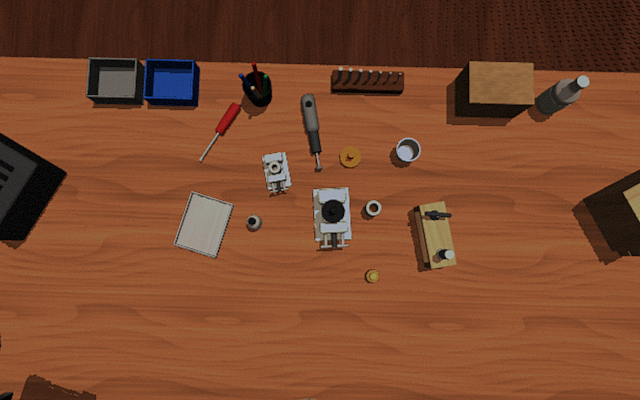

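View pics/wrist0.png

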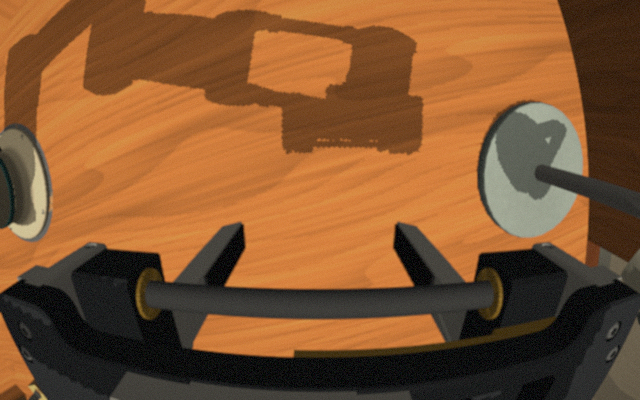

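Candidates, by pixel in the top view:
- **Caps:** the black one at (333,211) on the larger vise, and an orange one lying on the table at (350,157). The black one fits the description.
- **Vises:** the large one at (333,215) and a small one at (276,172). The large one is the one to use.
- **Tools in the stand:** the round bar at (446,255) is the probe, and the T bar at (436,215) is the reamer.

Next I'll look from the wrist camera.

```bash
cat >> h.py <<'E'
def q(a): a=np.radians(a)/2; return [0,float(np.cos(a)),float(np.sin(a)),0]
E
python3 - <<'E'
from h import *
top=vision.snapshot('top')
save(cv2.resize(top[130:300,160:480],None,fx=2.5,fy=2.5,interpolation=cv2.INTER_CUBIC),'topcrop')
for i,(p,a) in enumerate([((0.50,-0.036,0.26),90),((0.56,-0.09,0.26),150)]):
    r.move_to(p,q(a))
    c=vision.get_calibration('wrist'); im=vision.snapshot('wrist'); save(im,f'w{i+1}')
    print({k:np.round(v,4).tolist() for k,v in c.items()})
    for t in ['cap_knob','bore_mouth','vise','probe_grip']:
        print(t,[(np.round(d['at'],4).tolist(),round(d['score'],2)) for d in models.mark_of(t,'wrist')[:3]])
print(telemetry.current_t(),telemetry.current_joints())
E
```

```text
{'fx': 309.7069, 'fy': 309.7069, 'cx': 318.9119, 'cy': 197.1181, 'position': [0.4298, -0.0347, 0.4152], 'orientation': [0.0859, 0.7018, 0.702, 0.0855]}
cap_knob [([0.5611, -0.0413, 0.1179], 0.75), ([0.7102, -0.0821, 0.0237], 0.63)]
bore_mouth [([0.6717, 0.1079, 0.0645], 0.7)]
vise [([0.5593, -0.0404, -0.0009], 0.85), ([0.6707, 0.1049, 0.0007], 0.61)]
probe_grip [([0.4678, -0.2953, 0.1106], 0.87)]Traceback (most recent call last):
  File "<stdin>", line 5, in <module>
plant.PlanningError: the arm cannot take that pose within its joint ranges
```

View pics/topcrop.png

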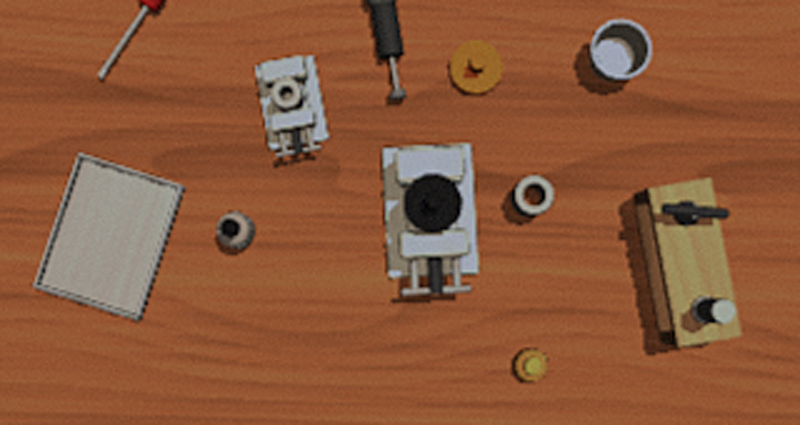

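View pics/w1.png

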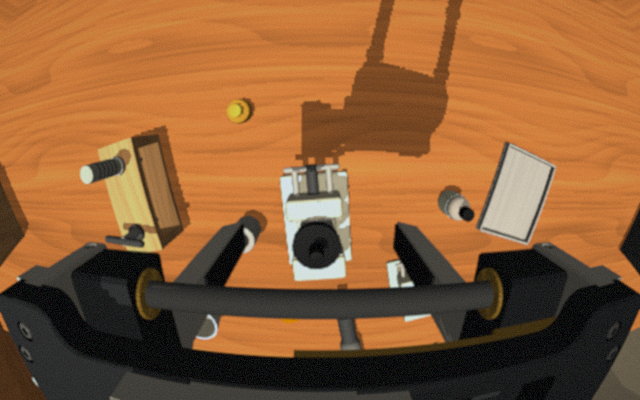

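The top crop shows the black cap at (432,203) on the larger vise; the orange one at (475,65) is the decoy. Wrist picture: cap at (318,245), probe at (100,170) and tray at (517,192). I'll take a second, closer view and triangulate.

```bash
python3 - <<'E'
from h import *
for i,(p,a) in enumerate([((0.56,-0.10,0.25),40),((0.54,-0.036,0.22),90)]):
    r.move_to(p,q(a))
    c=vision.get_calibration('wrist'); im=vision.snapshot('wrist'); save(im,f'w{i+2}')
    np.savez(f'w{i+2}.npz',im=im,**c)
    for t in ['cap_knob','tray','vise']:
        print(t,[(np.round(d['at'],4).tolist(),round(d['score'],2)) for d in models.mark_of(t,'wrist')[:3]])
    for d in models.regions_of('cap','wrist')[:2]:
        m=d['pixels']; v,u=np.nonzero(m); print('cap reg',d['score'],m.sum(),u.mean(),v.mean(),u.min(),u.max(),v.min(),v.max(), onz(u.mean(),v.mean(),c,0.106,True))
print(telemetry.current_t(),telemetry.current_joints())
E
```

```text
cap_knob [([0.7092, -0.0782, 0.0245], 0.6), ([0.5623, -0.0387, 0.0895], 0.33)]
tray [([0.7614, 0.249, -0.0032], 0.59), ([0.5139, -0.2824, 0.0006], 0.49)]
vise [([0.4753, -0.2934, 0.0765], 0.74), ([0.6695, 0.1037, 0.0022], 0.65), ([0.5615, -0.0399, 0.0011], 0.59)]
cap reg 0.93 2315 361.79956803455724 147.63110151187905 335 389 121 175 [ 0.56179073 -0.03808478  0.106     ]
cap reg 0.83 374 409.8235294117647 223.97058823529412 390 428 214 241 [ 0.65354578 -0.06358857  0.106     ]
cap_knob [([0.5628, -0.0401, 0.1162], 0.7)]
tray [([0.5275, 0.2772, 0.0054], 0.84)]
vise [([0.6702, 0.1045, 0.0005], 0.88), ([0.5603, -0.0387, -0.0011], 0.6)]
cap reg 0.83 2586 316.90371229698377 222.1245166279969 288 345 194 250 [ 0.56047975 -0.03759787  0.106     ]
cap reg 0.47 191 287.67015706806285 284.8062827225131 272 302 280 289 [ 0.62692905 -0.06704046  0.106     ]
6.3167 [-1.95848679e-01  2.31417454e-01  1.59314315e+00 -9.06575647e-05
  1.31653831e+00 -1.76552870e+00]
```

View pics/w2.png

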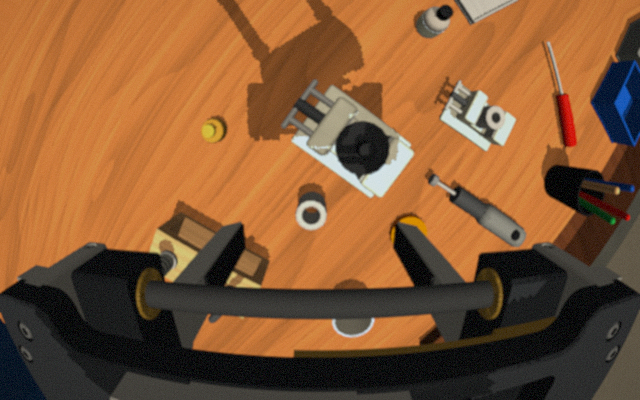

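View pics/w3.png

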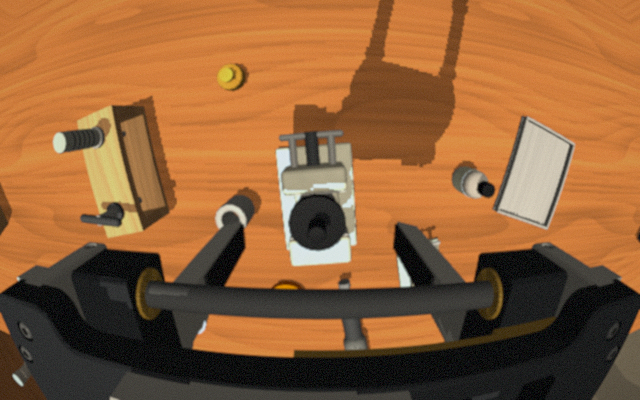

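```bash
python3 - <<'E'
from h import *
cs=[dict(np.load(f'w{i}.npz')) for i in (2,3)]
print('tri',tri([ray(361.8,147.6,cs[0],True),ray(316.9,222.1,cs[1],True)]))
x,y=0.5618,-0.0382
gripper_to(0.05,20)
r.move_l([x,y,0.18],vel=0.15)
print(telemetry.current_wrist_force())
print(r.move_l([x,y,0.133],vel=0.06,guard=6), telemetry.current_ee_pos(),telemetry.current_wrist_force())
gripper_to(0.0,20)
print(telemetry.current_opening(),telemetry.current_wrist_force())
save(vision.snapshot('wrist'),'w4')
print(r.move_l([x,y,0.20],vel=0.06))
save(vision.snapshot('wrist'),'w5')
print(telemetry.current_opening(),telemetry.current_wrist_force(),telemetry.current_t())
E
```

```text
tri [ 0.56300285 -0.03776591  0.0983645 ]
[-0.38366539  0.2989329   1.3841264 ]
False [ 0.56210346 -0.03825802  0.13322687] [-0.01011149 -0.45341853 -0.40549439]
0.015642171812868054 [-0.30888876 -0.08046813  0.94818668]
False
0.014870558808088045 [ 1.42707107  0.01944297 -0.72291286] 10.525
```

View pics/w5.png

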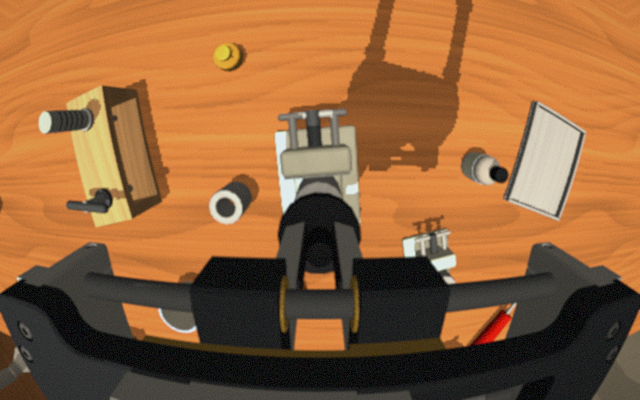

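The cap is held and clear of the sleeve in w5. It sits between the fingers at (320,225), and the opening reads 15 mm. Moving to the tray.

```bash
python3 - <<'E'
from h import *
x,y=0.528,0.279
p0=r.move_l([x,y,0.20],vel=0.2)
print([(np.round(d['at'],4).tolist(),round(d['score'],2)) for _ in [vision.snapshot('top')] for d in models.mark_of('tray','top')[:2]])
r.move_l([x,y,0.06],vel=0.12)
print(telemetry.current_wrist_force())
print(r.move_l([x,y,0.0435],vel=0.02,guard=3), telemetry.current_ee_pos(),telemetry.current_wrist_force())
save(vision.snapshot('scene'),'s1')
gripper_to(0.026); gripper_to(0.05)
r.move_l([x,y,0.20],vel=0.15)
save(vision.snapshot('wrist'),'w6');
im=vision.snapshot('scene');save(cv2.resize(im[110:210,320:460],None,fx=5,fy=5),'s2')
for n in ['scene','wrist']:
  for t in ['cap_knob','cap']: print(n,t,[(np.round(d['at'],4).tolist(),round(d['score'],2)) for d in models.mark_of(t,n)[:3]])
print(telemetry.current_t())
E
```

```text
[([0.5303, 0.2787, 0.0004], 0.96)]
[0.14324361 0.64394333 0.32616052]
True [0.52774542 0.27889367 0.04507678] [-0.33364437 -0.22933305  4.1437338 ]
scene cap_knob [([0.7072, -0.0798, 0.024], 0.63), ([0.5296, 0.2795, 0.0282], 0.57)]
scene cap [([0.7104, -0.0824, -0.003], 0.82), ([0.5256, 0.2788, 0.0032], 0.64), ([0.7225, -0.2196, 0.0015], 0.23)]
wrist cap_knob [([0.5262, 0.2744, 0.0292], 0.61)]
wrist cap [([0.528, 0.2804, 0.0065], 0.73), ([0.5264, 0.2771, 0.0262], 0.73)]
16.9
```

View pics/w6.png

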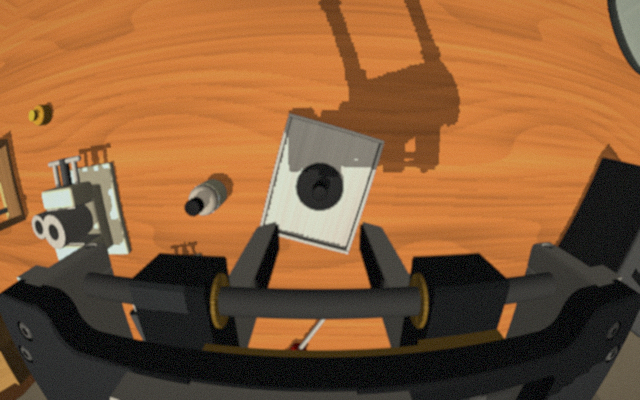

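View pics/s2.png

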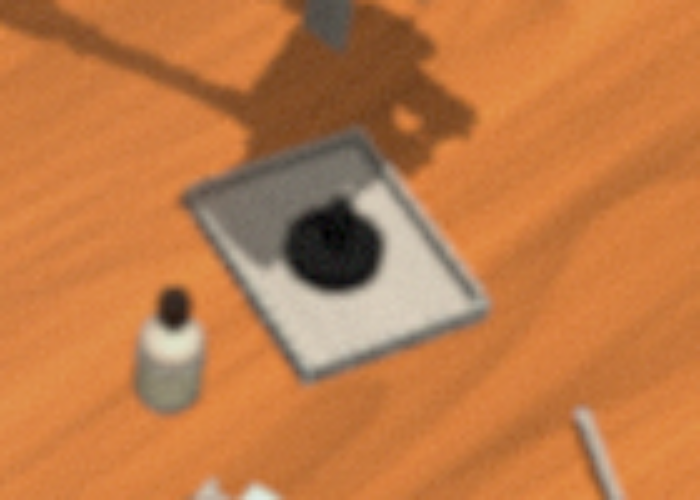

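The cap lies flat, knob up, in the middle of the tray: w6 (320,186), crop s2 (333,240). Next I'll measure the bore from several wrist poses with opposed yaws, so that any camera-mount bias cancels.

```bash
python3 - <<'E'
from h import *
b=np.array([0.5618,-0.0382])
tiles=[]
for i,(a,z) in enumerate([(90,.17),(-90,.17),(0,.17)]):
    t=np.radians(a); off=0.07*np.array([np.sin(t),-np.cos(t)])
    p=[*(b+off),z]
    r.move_to(p,q(a)); r.hold(0.15)
    c=vision.get_calibration('wrist'); im=vision.snapshot('wrist')
    np.savez(f'b{i}.npz',im=im,**c); print(i,np.round(c['position'],4),telemetry.current_t())
    print([(np.round(d['at'],4).tolist(),round(d['score'],2)) for d in models.mark_of('bore_mouth','wrist')[:3]])
    save(im,f'b{i}')
    # predicted pixel
    d=rot(c['orientation']).inv().apply(np.array([*b,0.1])-c['position']); d/=np.linalg.norm(d)
    th=np.arccos(d[2]); s=th/np.hypot(d[0],d[1]); u=c['cx']+c['fx']*d[0]*s; v=c['cy']+c['fy']*d[1]*s
    print('pred',u,v)
    u,v=int(u),int(v); tiles.append(cv2.resize(im[v-40:v+40,u-40:u+40],(260,260),interpolation=cv2.INTER_NEAREST))
save(np.hstack(tiles),'btiles')
E
```

```text
0 [ 0.5614 -0.0361  0.3255] 18.3667
[([0.6693, 0.1083, 0.0674], 0.96), ([0.565, -0.0411, 0.0973], 0.61)]
pred 316.20307510895964 122.281579155077
1 [ 0.5606 -0.0375  0.3252] 21.225
[([0.5617, -0.0419, 0.0977], 0.96), ([0.672, 0.1046, 0.0674], 0.77)]
pred 319.6009905514274 120.23209290830656
2 [ 0.5609 -0.0378  0.3253] 22.95
[([0.5645, -0.0402, 0.0973], 0.85)]
pred 320.1866059166617 122.14490927356532
```

View pics/btiles.png

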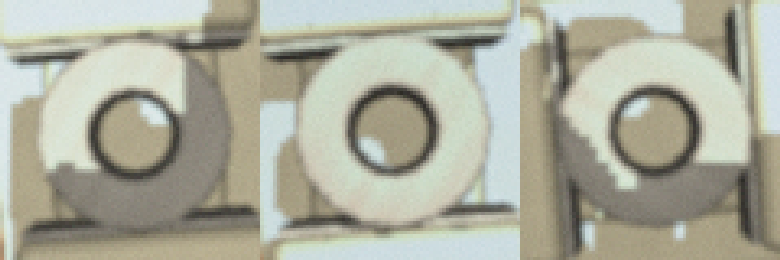

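```bash
cat > bore.py <<'E'
from h import *
def proj(P,c):
    d=rot(c['orientation']).inv().apply(np.array(P)-c['position']); d/=np.linalg.norm(d)
    s=np.arccos(d[2])/np.hypot(d[0],d[1]); return c['cx']+c['fx']*d[0]*s, c['cy']+c['fy']*d[1]*s
def bore(im,c,b=(0.5618,-0.0382,.1)):
    u0,v0=[int(round(float(x))) for x in proj(b,c)]
    g=cv2.cvtColor(im,cv2.COLOR_RGB2GRAY)[v0-40:v0+40,u0-40:u0+40]
    g=cv2.resize(g,None,fx=8,fy=8,interpolation=cv2.INTER_CUBIC); g=cv2.GaussianBlur(g,(0,0),5)
    m=(g<95).astype(np.uint8)
    cs,_=cv2.findContours(m,cv2.RETR_EXTERNAL,cv2.CHAIN_APPROX_NONE)
    best=None
    for k in cs:
        if len(k)<50: continue
        (x,y),(w,h),_=cv2.fitEllipse(k)
        x,y=(x+.5)/8-.5+u0-40,(y+.5)/8-.5+v0-40
        if 20<w/8<40 and 20<h/8<40 and w/h>.85: best=(x,y,w/8,h/8)
    return best
if __name__=='__main__':
    rays=[]
    for i in range(3):
        c=dict(np.load(f'b{i}.npz')); e=bore(c['im'],c); print(e)
        if e: print(onz(e[0],e[1],c,.1,True)); rays.append(ray(e[0],e[1],c,True))
    print(tri(rays))
E
python3 bore.py
```

```text
(317.0967140197754, 123.18142700195312, 25.5932559967041, 25.99779510498047)
[ 0.56245524 -0.03755512  0.1       ]
(319.1670608520508, 119.49734878540039, 24.884220123291016, 25.21548080444336)
[ 0.56233447 -0.03788801  0.1       ]
(320.98609161376953, 121.9515380859375, 24.829023361206055, 25.60456085205078)
[ 0.56237602 -0.03805932  0.1       ]
[ 0.56286439 -0.03807808  0.02403809]
```

The bore reads (0.5624, −0.0378), with the three yaws agreeing within 0.5 mm. The cap's contact heights on the sleeve and in the tray confirm the rim is at 0.100. Now the probe.

```bash
python3 - <<'E'
from h import *
from bore import proj
b=np.array([0.470,-0.293]); a=100; t=np.radians(a); n=np.array([np.sin(t),-np.cos(t)])
tiles=[]
for i,(o,z) in enumerate([(.07,.25),(0.0,.25)]):
    r.move_to([*(b+n*o),z],q(a)); r.hold(.15)
    c=vision.get_calibration('wrist'); im=vision.snapshot('wrist'); np.savez(f'p{i}.npz',im=im,**c); save(im,f'p{i}')
    print(np.round(c['position'],4),[(np.round(d['at'],4).tolist(),round(d['score'],2)) for d in models.mark_of('probe_grip','wrist')[:3]],[(np.round(d['at'],4).tolist(),round(d['score'],2)) for d in models.mark_of('reamer','wrist')[:2]])
    u,v=[int(x) for x in proj([*b,.125],c)]; tiles.append(cv2.resize(im[v-60:v+60,u-60:u+60],(390,390),interpolation=cv2.INTER_NEAREST)); print(u,v)
save(np.hstack(tiles),'ptiles'); print(telemetry.current_t(),telemetry.current_joints())
E
```

```text
[ 0.4698 -0.2919  0.4051] [([0.4715, -0.296, 0.1104], 0.83), ([0.5392, 0.1483, -0.0011], 0.25)] [([0.5615, -0.2784, 0.0171], 0.61)]
317 122
[ 0.4015 -0.3044  0.4053] [([0.472, -0.2942, 0.1079], 0.6)] [([0.5621, -0.2784, 0.0169], 0.65), ([0.5766, -0.1393, 0.0005], 0.57)]
318 196
25.75 [-6.82153810e-01  2.34645872e-01  1.51444682e+00  1.88110163e-04
  1.39252951e+00 -2.42835649e+00]
```

View pics/ptiles.png

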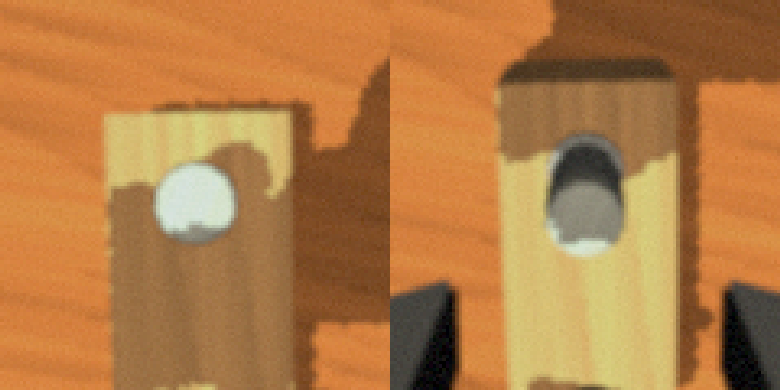

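```bash
python3 - <<'E'
from h import *
c0=dict(np.load('p0.npz'));c1=dict(np.load('p1.npz'))
pts=[(317-60+195/3.25-.5,122-60+202/3.25-.5),(318-60+195/3.25-.5,196-60+218/3.25-.5)]
rs=[ray(*p,c,True) for p,c in zip(pts,(c0,c1))]
T=tri(rs); print('top centre',T,[onz(*p,c,.141,True) for p,c in zip(pts,(c0,c1))])
E
```

```text
top centre [ 0.47154815 -0.29380238  0.14042738] [array([ 0.47155295, -0.29384498,  0.141     ]), array([ 0.47138795, -0.29377863,  0.141     ])]
```

```bash
python3 - <<'E'
from h import *
x,y=.4715,-.2938
gripper_to(0.06,30)
r.move_l([x,y,.17],vel=.15)
print(r.move_l([x,y,.117],vel=.08,guard=6))
gripper_to(0.0,30)
print(telemetry.current_opening(),telemetry.current_wrist_force())
r.move_l([x,y,.20],vel=.08)
print(telemetry.current_opening(),telemetry.current_wrist_force(),telemetry.current_ee_pos())
r.move_l([x,y,.24],vel=.15)
# go well above and beside the vise for a look
r.move_to([.47,-.12,.24],q(100)); r.hold(.2)
for n in ['wrist','scene','top']:
    c=vision.get_calibration(n); im=vision.snapshot(n); np.savez(f'g_{n}.npz',im=im,**c); save(im,'g_'+n)
    for t in ['probe_tip','probe_flange','probe_grip']: print(n,t,[(np.round(d['at'],4).tolist(),round(d['score'],2)) for d in models.mark_of(t,n)[:2]])
print(telemetry.current_t(),telemetry.current_ee_pos())
E
```

```text
False
0.021017659045149725 [-0.85187591 -0.55295533  0.77799031]
0.021107575785712696 [-0.95887924 -0.56524605 -1.43484897] [ 0.47114973 -0.2935341   0.19936592]
wrist probe_tip [([0.4748, -0.1207, 0.1394], 0.59), ([0.4704, -0.1226, 0.2358], 0.24)]
wrist probe_flange [([0.4704, -0.1202, 0.1973], 0.95)]
wrist probe_grip [([0.4669, -0.1252, 0.2311], 0.82)]
scene probe_tip [([0.7632, 0.2533, 0.0012], 0.66), ([0.4728, -0.12, 0.1385], 0.62)]
scene probe_flange [([0.4708, -0.1223, 0.1945], 0.66), ([0.5631, -0.0336, 0.0018], 0.38)]
scene probe_grip [([0.4721, -0.1211, 0.2344], 0.85), ([0.4719, -0.125, 0.1392], 0.45)]
top probe_tip [([0.5773, -0.1407, -0.0049], 0.44)]
top probe_flange [([0.539, 0.1534, -0.0025], 0.23)]
top probe_grip [([0.5787, -0.1392, -0.0026], 0.22)]
31.4583 [ 0.47001766 -0.11995168  0.24005328]
```

View pics/g_wrist.png

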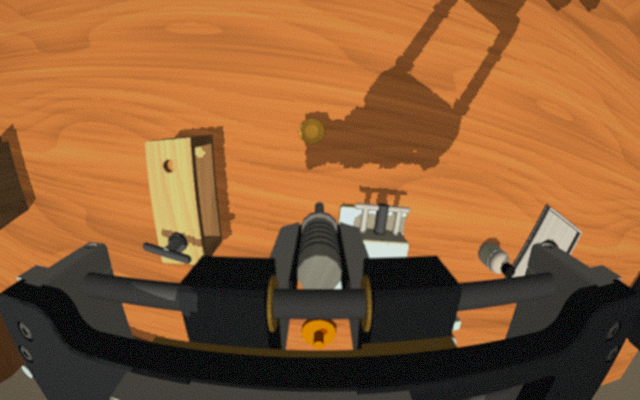

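View pics/g_scene.png

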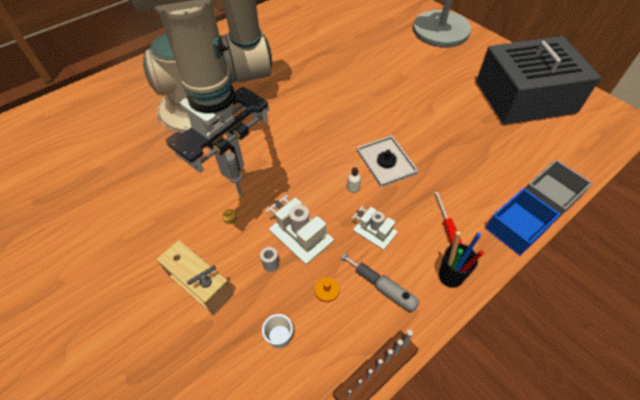

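```bash
python3 - <<'E'
from h import *
from bore import proj
d=np.load('g_wrist.npz'); c=dict(d); im=d['im']
P=np.array([.470,-.120,0])
for z in (.138,.198): print(z,proj(P+[0,0,z],c))
w=cv2.resize(im[190:270,280:360],(600,600),interpolation=cv2.INTER_CUBIC)
save(w,'g_wz')
c=dict(np.load('g_scene.npz')); 
for z in (.138,.198,.264): print(z,project(P+[0,0,z],c))
save(cv2.resize(c['im'][130:210,200:280],(600,600),interpolation=cv2.INTER_CUBIC),'g_sz')
E
```

```text
0.138 (np.float64(320.15036129688093), np.float64(204.44295040368698))
0.198 (np.float64(320.3709924612949), np.float64(227.8374698002092))
0.138 (np.float64(240.8145163385019), np.float64(193.89340612578684))
0.198 (np.float64(235.70578657127334), np.float64(176.11896082563266))
0.264 (np.float64(229.34403863444794), np.float64(153.9849772585563))
```

View pics/g_wz.png

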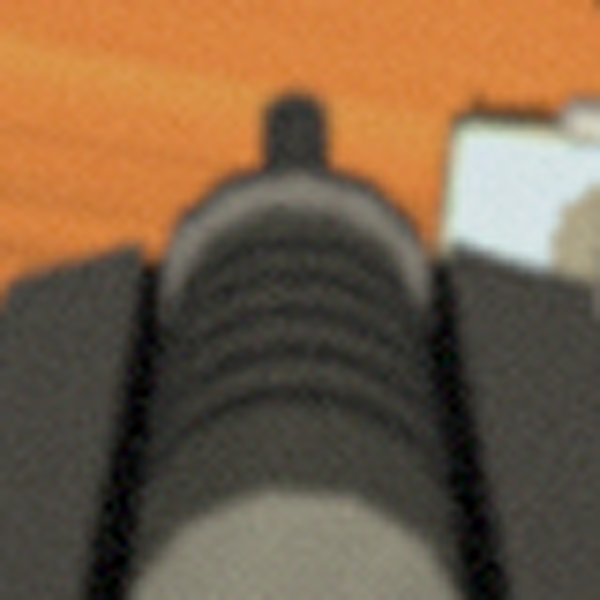

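View pics/g_sz.png

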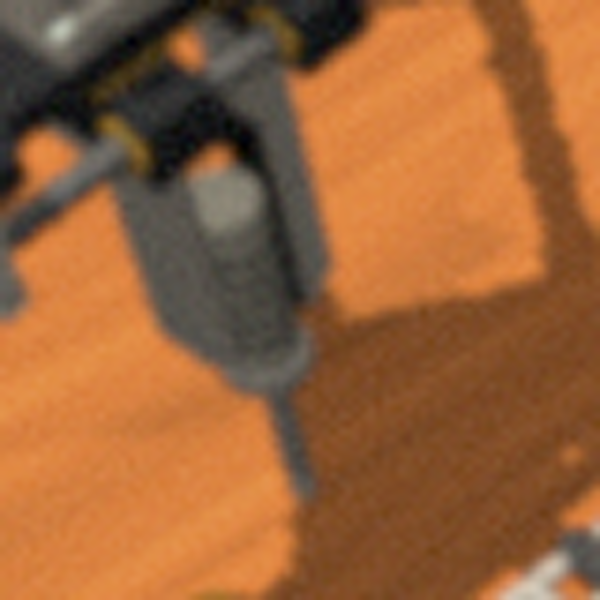

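The probe is held upright and firmly. In the wrist crop the stem's tip is at (296,95) on the same column as the flange centre (297). The wrist picture shows about 1 mm of lateral offset against prediction. I'll hover over the bore and compare differentially.

```bash
python3 - <<'E'
from h import *
from bore import proj
B=[.5624,-.0378]
r.move_l([*B,.25],vel=.2)
r.move_l([*B,.219],vel=.1); r.hold(.2)
print(telemetry.current_ee_pos())
T=[]
for n in ['wrist','scene']:
    c=vision.get_calibration(n); im=vision.snapshot(n); np.savez(f'h_{n}.npz',im=im,**c)
    P=project if n=='scene' else proj
    p=[P([*B,z],c) for z in (.1,.117,.177)]; print(n,np.round(p,2).tolist())
    k=40 if n=='wrist' else 25
    u,v=[int(x) for x in p[0]]; print(u-k,v-k); T.append(cv2.resize(im[v-k:v+k,u-k:u+k],(400,400),interpolation=cv2.INTER_CUBIC))
save(np.hstack(T),'h1'); print(telemetry.current_t())
E
```

```text
[ 0.56277641 -0.03805774  0.2198229 ]
wrist [[318.76, 198.72], [318.72, 203.58], [318.53, 226.79]]
278 158
scene [[299.05, 210.68], [298.6, 206.22], [296.91, 189.31]]
274 185
32.9833
```

View pics/h1.png

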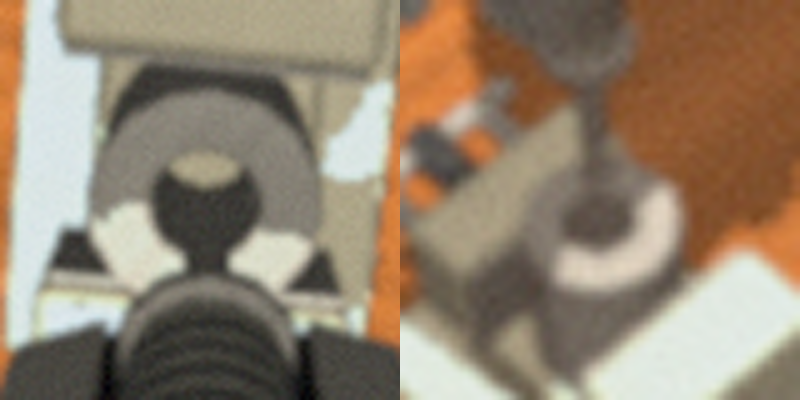

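```bash
python3 - <<'E'
from h import *
from bore import proj
B=[.5624,-.0378]
r.move_l([*B,.24],vel=.15)
r.move_to([*B,.24],q(10))
r.move_l([*B,.216],vel=.1); r.hold(.3)
print(telemetry.current_ee_pos())
n='wrist'
c=vision.get_calibration(n); im=vision.snapshot(n); np.savez(f'h2_{n}.npz',im=im,**c)
p=[proj([*B,z],c) for z in (.1,.117,.177)]; print(n,np.round(p,2).tolist())
k=40
u,v=[int(x) for x in p[0]]; print(u-k,v-k); save(cv2.resize(im[v-k:v+k,u-k:u+k],(600,600),interpolation=cv2.INTER_CUBIC),'h2'); print(telemetry.current_t())
E
```

```text
[ 0.56272521 -0.0378497   0.21657139]
wrist [[319.29, 199.85], [319.33, 204.84], [319.52, 228.74]]
279 159
35.4167
```

View pics/h2.png

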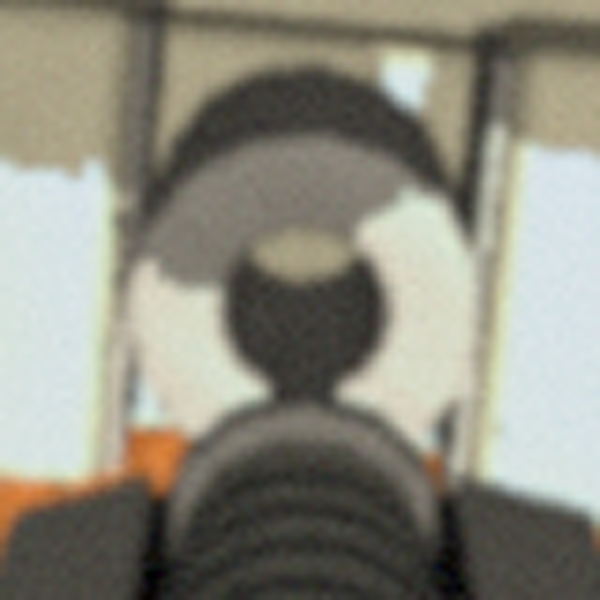

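Lateral alignment is good in both yaws: in h2 the stem is at 303–305, the hole centre at 305 and the rim centre at 302, at 7.5 px per image px. Both views mostly test the jaw direction, though. I'll check the offset across the pads by overlaying the projected models.

```bash
python3 - <<'E'
from h import *
from bore import proj
th=np.linspace(0,2*np.pi,90)
def circ(c0,z,rad,c,P): return np.array([P([c0[0]+rad*np.cos(t),c0[1]+rad*np.sin(t),z],c) for t in th])
def draw(f,off,k,items,P,n=600):
    c=dict(np.load(f)); im=c['im'][off[1]:off[1]+k,off[0]:off[0]+k]; s=n/k
    im=cv2.resize(im,(n,n),interpolation=cv2.INTER_CUBIC)
    for (c0,z,rad,col) in items:
        p=(circ(c0,z,rad,c,P)-off+.5)*s
        cv2.polylines(im,[np.round(p*8).astype(np.int32)],True,col,1,cv2.LINE_AA,3)
    return im
G=(.47002,-.11995); B=(.5624,-.0378)
H=(.56272,-.03785)
a=draw('g_wrist.npz',np.array([280,190]),80,[(G,.138,.004,(0,255,0)),(G,.198,.013,(0,255,255)),(G,.204,.013,(255,255,0))],proj)
b=draw('h2_wrist.npz',np.array([279,159]),80,[(B,.1,.01,(255,0,0)),(B,.1,.022,(255,0,0)),(H,.1145,.004,(0,255,0)),(H,.1745,.013,(0,255,255)),(H,.1805,.013,(255,255,0))],proj)
H1=(.56277,-.03806)
d=draw('h_wrist.npz',np.array([278,158]),80,[(B,.1,.01,(255,0,0)),(B,.1,.022,(255,0,0)),(H1,.1178,.004,(0,255,0)),(H1,.1778,.013,(0,255,255))],proj)
e=draw('h_scene.npz',np.array([274,185]),50,[(B,.1,.01,(255,0,0)),(B,.1,.022,(255,0,0)),(H1,.1178,.004,(0,255,0)),(H1,.1378,.004,(0,255,0)),(H1,.1778,.013,(0,255,255))],project)
save(np.hstack([cv2.resize(x,(400,400)) for x in (a,b)]),'ov1'); save(np.hstack([cv2.resize(x,(400,400)) for x in (d,e)]),'ov2')
E
```

```text
(no output)
```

View pics/ov1.png

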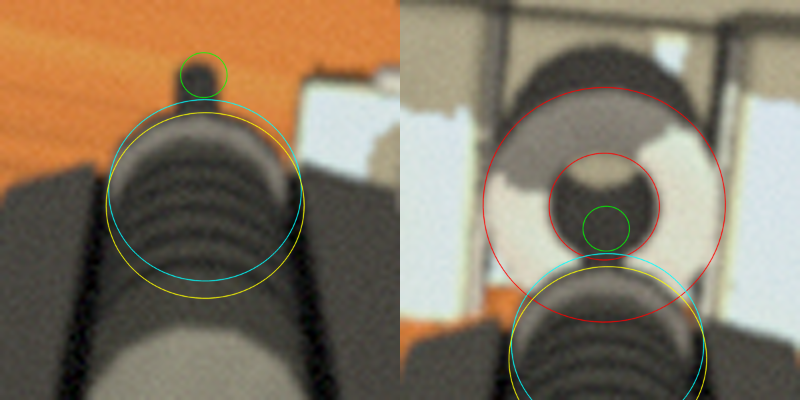

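View pics/ov2.png

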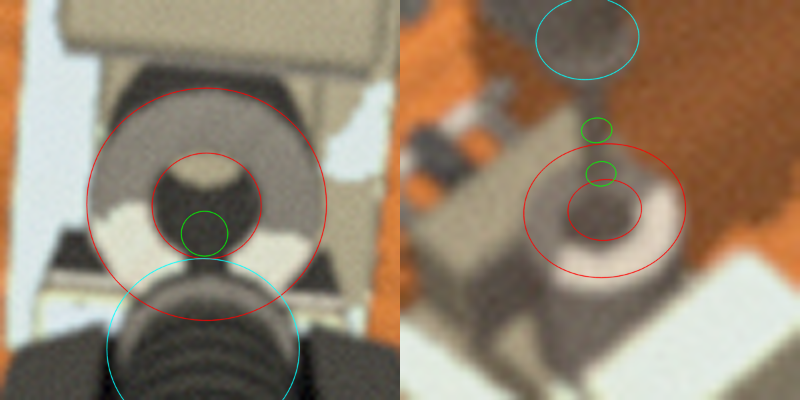

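```bash
python3 - <<'E'
from h import *
for n in ('scene','wrist'):
    c=vision.get_calibration(n); im=np.mean([vision.snapshot(n).astype(float) for _ in range(4)],0)
    np.savez(f'h2a_{n}.npz',im=im.astype(np.uint8),f=im,**c)
im=np.load('h2a_scene.npz')['f'].mean(2); j=np.load('h_scene.npz')['im'].astype(float).mean(2)
print(telemetry.current_ee_pos(),rot(telemetry.current_tool_rot()).as_matrix()[:,2],telemetry.current_t())
for nm,k in (('a10',im),('a100',j)):
    print(nm)
    for v in range(193,222,2): print(v,np.round(k[v,288:312]).astype(int).tolist())
g=np.load('g_wrist.npz')['im'].astype(float)[:,:,0]
print('g red');
for v in range(196,214,1): print(v,g[v,310:330].astype(int).tolist())
w=np.load('h2a_scene.npz')['im'];save(cv2.resize(w[180:230,274:324],(600,600),interpolation=cv2.INTER_CUBIC),'h2s')
E
```

```text
[ 0.56239283 -0.03780023  0.21599502] [-2.28352800e-05  1.14469987e-05 -1.00000000e+00] 35.8167
a10
193 [79, 88, 113, 141, 157, 149, 136, 126, 112, 102, 102, 102, 103, 95, 89, 85, 86, 88, 87, 87, 92, 91, 93, 92]
195 [89, 83, 82, 94, 113, 128, 138, 141, 126, 107, 96, 92, 86, 86, 84, 86, 90, 90, 92, 93, 90, 93, 92, 91]
197 [85, 83, 85, 83, 83, 90, 97, 96, 88, 83, 79, 84, 87, 90, 89, 91, 91, 94, 96, 92, 93, 94, 94, 97]
199 [88, 84, 89, 96, 112, 129, 133, 115, 91, 83, 84, 88, 93, 91, 91, 94, 94, 95, 94, 97, 95, 96, 93, 97]
201 [108, 111, 123, 135, 145, 150, 147, 123, 97, 83, 87, 98, 106, 102, 94, 94, 93, 96, 96, 96, 94, 98, 93, 92]
203 [168, 193, 201, 185, 163, 153, 145, 128, 102, 92, 92, 106, 122, 120, 105, 97, 94, 98, 96, 95, 94, 92, 91, 92]
205 [227, 227, 228, 226, 210, 173, 144, 119, 104, 99, 95, 103, 112, 118, 115, 108, 103, 101, 96, 94, 89, 90, 91, 85]
207 [225, 225, 224, 219, 209, 189, 158, 132, 112, 100, 96, 99, 111, 119, 119, 117, 121, 115, 109, 99, 90, 89, 88, 87]
209 [226, 221, 212, 208, 206, 205, 193, 164, 125, 96, 91, 91, 95, 105, 110, 116, 119, 121, 120, 115, 102, 87, 85, 8
[... 3540 characters left out ...]
18, 217, 214, 214]
207 [215, 218, 220, 214, 172, 110, 56, 56, 57, 62, 57, 58, 73, 124, 179, 213, 216, 217, 214, 221]
208 [219, 219, 220, 211, 171, 107, 65, 57, 58, 61, 56, 55, 68, 121, 184, 213, 221, 220, 217, 216]
209 [216, 216, 219, 209, 168, 102, 62, 49, 65, 60, 59, 56, 63, 111, 178, 216, 216, 220, 217, 217]
210 [218, 217, 219, 214, 170, 100, 59, 52, 53, 61, 57, 53, 63, 117, 179, 212, 217, 218, 220, 219]
211 [209, 206, 208, 192, 159, 100, 54, 59, 60, 56, 57, 58, 59, 101, 170, 204, 210, 214, 215, 218]
212 [186, 166, 160, 143, 122, 75, 62, 65, 72, 76, 72, 68, 70, 89, 134, 156, 174, 187, 205, 211]
213 [140, 119, 105, 97, 85, 86, 84, 90, 102, 103, 106, 93, 84, 79, 94, 103, 121, 143, 160, 177]
```

View pics/h2s.png

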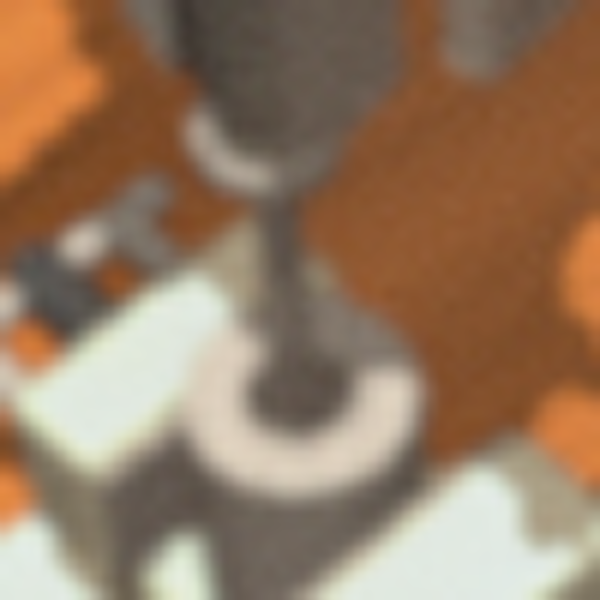

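Sub-pixel profiles in the scene view put the stem at column ≈298.1, which extrapolates to 298.6 at the hole's rows. The hole centre is at 298.6 for both yaws, so the alignment is well under 1 mm. I'll descend slowly, with one check when the tip is just inside.

```bash
python3 - <<'E'
from h import *
B=[.5624,-.0378]
print(r.move_l([*B,.190],vel=.04,guard=4)); r.hold(.2)
print(telemetry.current_ee_pos(),telemetry.current_wrist_force(),telemetry.current_torque())
im=np.mean([vision.snapshot('scene').astype(float) for _ in range(3)],0); w=np.mean([vision.snapshot('wrist').astype(float) for _ in range(3)],0)
np.savez('d1.npz',im=im,w=w)
save(np.hstack([cv2.resize(im[180:230,274:324],(400,400),interpolation=cv2.INTER_CUBIC),cv2.resize(w[155:235,279:359],(400,400),interpolation=cv2.INTER_CUBIC)]).clip(0,255).astype(np.uint8),'d1')
print(telemetry.current_t())
E
```

```text
False
[ 0.56257885 -0.03783024  0.19026615] [-0.60929198 -0.52726043 -0.97082987] [-0.11805692  0.02549347 -0.00562373]
37.1167
```

View pics/d1.png

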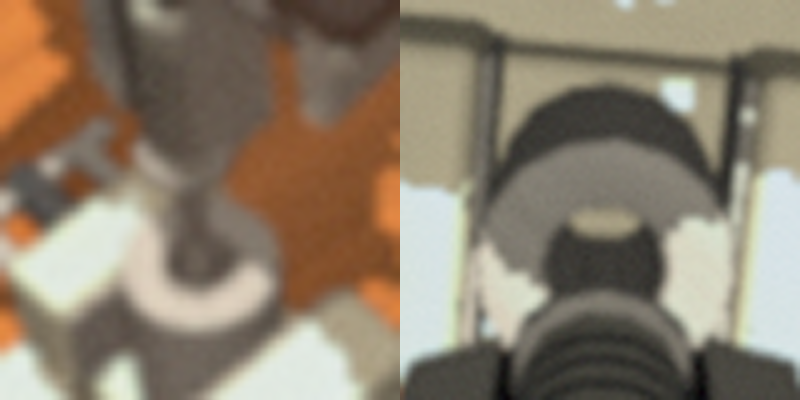

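In d1 the stem enters centred: scene stem at 198 and hole at 198; wrist hole centre at 604 and flange at 604.5. Going on to the final depth.

```bash
python3 - <<'E'
from h import *
from bore import proj
B=[.5624,-.0378]
print(r.move_l([*B,.152],vel=.035,guard=4)); r.hold(.4)
print(telemetry.current_ee_pos(),telemetry.current_wrist_force(),telemetry.current_torque(),telemetry.current_opening())
cs=vision.get_calibration('scene');im=np.mean([vision.snapshot('scene').astype(float) for _ in range(3)],0).clip(0,255).astype(np.uint8); 
for t in ['probe_flange','probe_grip','cap_knob']: print(t,[(np.round(d['at'],4).tolist(),round(d['score'],2)) for d in models.mark_of(t,'scene')[:2]])
c=vision.get_calibration('wrist');w=vision.snapshot('wrist')
np.savez('d2.npz',im=im,w=w)
save(np.hstack([cv2.resize(im[175:225,274:324],(400,400),interpolation=cv2.INTER_CUBIC),cv2.resize(w[175:255,279:359],(400,400),interpolation=cv2.INTER_CUBIC)]),'d2')
save(im,'d2s')
print(telemetry.current_t())
E
```

```text
False
[ 0.56240913 -0.03780647  0.15207762] [ 0.08850253  1.15251122 -1.91820582] [-0.02953748 -0.0358128  -0.00807401] 0.02156138799277953
probe_flange [([0.563, -0.0411, 0.1052], 0.68)]
probe_grip [([0.5656, -0.0428, 0.1456], 0.46)]
cap_knob [([0.709, -0.0805, 0.0225], 0.79), ([0.5316, 0.2772, 0.0328], 0.65)]
39.1
```

View pics/d2.png

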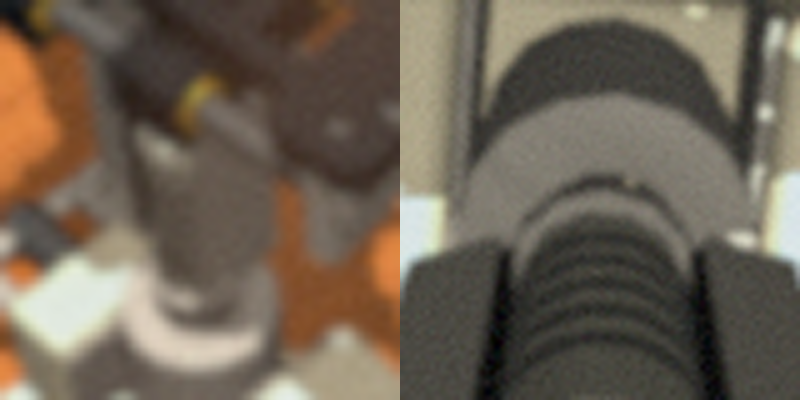

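View pics/d2s.png

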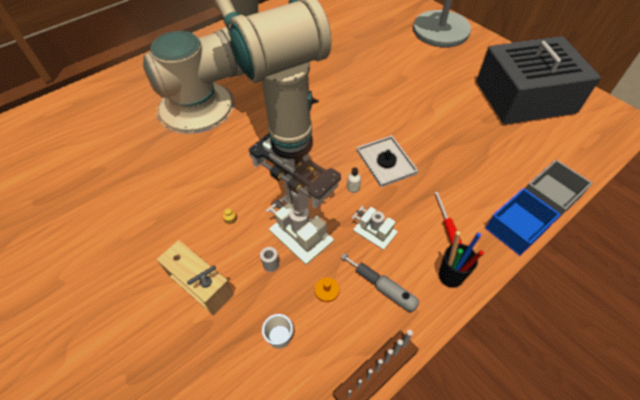

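```bash
python3 - <<'E'
from h import *
from bore import proj
th=np.linspace(0,2*np.pi,120)
d=np.load('d2.npz'); c=vision.get_calibration('wrist'); cs=vision.get_calibration('scene'); H=telemetry.current_ee_pos()[:2]; B=(.5624,-.0378)
out=[]
for im,P,cc,off,k in ((d['w'],proj,c,(279,175),80),(d['im'],project,cs,(274,175),50)):
    s=400/k; a=cv2.resize(im[off[1]:off[1]+k,off[0]:off[0]+k],(400,400),interpolation=cv2.INTER_CUBIC)
    for c0,z,rad,col in ((B,.1,.022,(255,0,0)),(B,.1,.01,(255,0,0)),(H,.110,.013,(0,255,0)),(H,.116,.013,(255,255,0)),(H,.116,.011,(0,255,255))):
        p=np.array([P([c0[0]+rad*np.cos(t),c0[1]+rad*np.sin(t),z],cc) for t in th]); p=(p-off+.5)*s
        cv2.polylines(a,[np.round(p*8).astype(np.int32)],True,col,1,cv2.LINE_AA,3)
    out.append(a)
save(np.hstack(out),'d3')
E
```

```text
(no output)
```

View pics/d3.png

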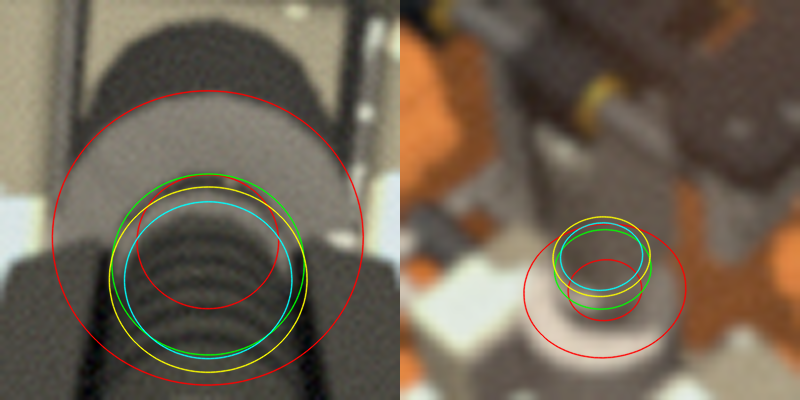

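The overlay agrees to about 1 mm: the flange sits roughly 0.7–1 mm towards −y, and the rim is as modelled. I'll trim 0.7 mm towards +y and hand in.

```bash
python3 - <<'E'
from h import *
r.move_l([.5624,-.0371,.152],vel=.01); r.hold(.6)
print(telemetry.current_ee_pos(),telemetry.current_wrist_force(),telemetry.current_opening(),np.abs(telemetry.current_dq()).max(),telemetry.current_t())
im=vision.snapshot('scene'); save(im,'fin')
r.sign_off()
E
```

```text
[ 0.56241378 -0.03712627  0.1520128 ] [-0.27536238  0.34926102 -0.81300779] 0.021670374362049962 0.001952375705049759 39.95
the job is handed in; nothing more can be done
```

I took the black dust cap off the larger vise's sleeve and set it flat, knob up, in the middle of the tray. I then lifted the bore probe out of the stand, lowered it into the bore and handed the job in at about 40 s, still holding it. No verdict is reported, so what follows is only my own checks.

- **Cap:** it was set down at about 0.02 m/s until contact and then released. The pictures show it at (0.53, 0.28) with knob z about 0.03, near the tray centre.
- **Bore position:** three wrist-camera yaws put the centre at (0.5624, −0.0378), agreeing within 0.5 mm. The contact heights of the cap on the sleeve and in the tray confirmed the rim at 0.100.
- **Probe at hand-in:** the TCP was steady at (0.5624, −0.0371, 0.152), which puts the flange about 10 mm above the rim. The grip opening was 21.7 mm and the wrist force was about 1 N, which is sensor noise. The force guard did not trip on the way down.

**Disagreements:**
- The wrist overlay put the probe about 0.7–1 mm towards −y, and the network's flange mark said about 3 mm. The scene-camera profiles showed it centred within about 0.3 mm. I trimmed 0.7 mm towards +y as a compromise, so I expect it to be within about 1.5 mm of the bore axis, against the 3.5 mm allowed.
- Triangulating the bore height from the overhead views failed because their baseline was too small, so I used the contact heights instead.
- I saved a final scene picture just before handing in but did not look at it, so the last check by eye was before the trim.

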